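# Heft the casting-grain tins and put them away

### The arm

A 6-joint arm with a two-finger parallel gripper is mounted at the origin on the work surface. World frame = base frame: x ahead of the robot, y to its left, z up, the work surface at z = 0. Lengths are in m, angles in rad, forces in N, time in s.
With the tool pointing down it reaches from about 0.375 to 0.975 m from the base axis. Payload 3.8 kg.
Tool frame: the origin (TCP) lies at the very end of the fingers, on their centre line; the grasp point (between the pads) lies 19 mm behind it; z points along the fingers, y is the direction in which the jaws open and shut (so a half turn about z gives the same grasp; the last joint's range is limited). The gripper opens to 85 mm and grips with 20 to 120 N. Pads are 22 mm wide; open, the fingers measure 114 mm over their backs; the gripper's body (76 mm by 85 mm) begins 54 mm behind the grasp point. The pads swing forward as they close: fully open they stand 13 mm farther back than shut.
Start: joints at [1.091, 0.264, 1.604, -0, 1.274, -0.037], TCP at [0.289, 0.61, 0.231] pointing down, gripper open.
Joint ranges: [-2.63, 2.63], [-0.94, 2.18], [0.31, 2.57], [-1.31, 4.45], [0, 2.66], [-2.55, 2.55]. Speed limits (rad/s): [2.57, 2.57, 3.14, 3.14, 3.14, 3.14].

### API

Orientations are given as a rotation vector (axis times angle).
In Python, from workcell import status, read_camera, camera_info, order gives the robot as it stands.
- The arm moves only by the tool move_arm, never from a script. Its argument "deltas" is a list of rows, each a list of 3 entries, a list of its own where there are three numbers: the turn, a rotation vector about the world's x, y, z as a fraction of full scale, then the shift along the world's x, y, z as a fraction of full scale, then the closure, from -1 (fully open) to 1 (shut), so that 0 is half open. A call has 1 to 20 rows; each row is the pose to reach, as a shift and turn from the pose commanded when the call began; what a row does not reach only later rows make up. Full scale, the value 1, is 0.1 m for a shift and pi/2 rad for a turn. A row lasts 1/8 s, in which the tool goes at most 62.5 mm and 10.7 degrees, less where a joint would pass 70% of its speed; a pose out of reach is approached as far as the arm can. A call with a number of a shift or a turn outside -1 to 1 is refused whole. A call with a gripper value outside its range is refused whole. The fingers move at their own pace and stop on an object; "grip_force" is the grip in N (left out, the last holds). Time passes only in rows, so rows that repeat a pose let the fingers close. It gives the time, the measured TCP pose, the force and the opening at its end, in the units of the state.
- status.read_state(): the state, without advancing time (a new reading comes with each control period).
- read_camera(name): name is "side" or "top" or "wrist"; returns (picture, depth): 420x560x3 uint8, red, green, blue; 420x560 float32, m along the optical axis (not along the pixel's ray), 0 where there is no reading.
- camera_info(name): a dict with "K" (3x3 intrinsics, pixels), "R" (3x3) and "t" (3): a world point X has camera coordinates R X + t. Camera axes: x right, y down, z forward; pixel columns grow to the right and rows downward; lengths in m; the calibration is good to about 2 mm. The wrist camera is an equidistant fisheye: a pixel r from the principal point sees the ray r / f radians off the axis. A picture is of the moment at which its call begins: read the wrist's pose just before it. camera_info takes no time and is no camera call; for the wrist camera it gives the pose at the moment of the call.
- order.finish_job(): hands the job in, once; it reports no verdict.
The state is a dict: "time": time; "q": joint angles; "joint_vel": joint speeds; "joint_torque": joint torques, N m; "tool_pos": TCP position; "tcp_rot": TCP orientation; "wrist_force": force on the tool from outside, world axes, zero at the start; "torque": the same for the moment, N m; "width": opening from 0.0 (shut) to 1.0 (fully open).
Only numpy, scipy, OpenCV 4.12 (cv2) and the standard library are available. Lean on these libraries where they do the work, as an engineer would, in place of code of your own. Each camera call takes 0.05 s, during which the arm holds its last target. There are 200 camera calls.

### The job

The three closed tins of casting grain on the soldering bench look alike: lift each one and feel by its weight how much it still holds. Stand those that are at least half full (550 g or more, tin included) in the grey steel rack and the lighter ones in the plywood refill crate, each upright on the floor of a compartment of its own. Keep the tins upright, set them down gently, and leave the other things on the bench where they are.

Things in the scene. Friction and masses are not known exactly. Their poses are not given: they have to be found in the camera images.
- tin_1: one of three look-alike closed aluminium tins: body 60 mm diameter, 74 mm tall, paper label, shoulder sloping in up to 83 mm; fixed ribbed black lid 42 mm diameter from 83 to 113 mm, gripped from above with fingertips just over the shoulder. Origin: centre of the underside, z up. Hidden mass, drawn afresh and independently: 200 g (almost empty) to 900 g (full); half full is 550 g (5.4 N)
- tin_2: one of three look-alike closed aluminium tins: body 60 mm diameter, 74 mm tall, paper label, shoulder sloping in up to 83 mm; fixed ribbed black lid 42 mm diameter from 83 to 113 mm, gripped from above with fingertips just over the shoulder. Origin: centre of the underside, z up. Hidden mass, drawn afresh and independently: 200 g (almost empty) to 900 g (full); half full is 550 g (5.4 N)
- tin_3: one of three look-alike closed aluminium tins: body 60 mm diameter, 74 mm tall, paper label, shoulder sloping in up to 83 mm; fixed ribbed black lid 42 mm diameter from 83 to 113 mm, gripped from above with fingertips just over the shoulder. Origin: centre of the underside, z up. Hidden mass, drawn afresh and independently: 200 g (almost empty) to 900 g (full); half full is 550 g (5.4 N)
- rack: grey painted steel rack with bright rolled top edges, fixed on the bench: open tray 256 mm long (its x) and 88 mm wide (its y) with three square compartments 80 mm inside in a row along x, black pads on the floor; floor 4 mm thick, walls 4 mm thick and 30 mm high. Origin: centre of its underside, on the bench. May be on either side of the bench
- crate: plywood refill crate, fixed on the bench: same plan as the rack (256 mm by 88 mm, three 80 mm compartments in a row along its x), floor 4 mm, walls 4 mm thick and 45 mm high, brown dividers. Origin: centre of its underside, on the bench. On the other side of the bench from the rack
- rack_bay0 (a point): the middle of the floor of compartment 1 of the steel rack (x = -84 mm along its length)
- rack_bay1 (a point): the middle of the floor of compartment 2 of the steel rack (x = +0 mm along its length)
- rack_bay2 (a point): the middle of the floor of compartment 3 of the steel rack (x = +84 mm along its length)
- crate_bay0 (a point): the middle of the floor of compartment 1 of the refill crate (x = -84 mm along its length)
- crate_bay1 (a point): the middle of the floor of compartment 2 of the refill crate (x = +0 mm along its length)
- crate_bay2 (a point): the middle of the floor of compartment 3 of the refill crate (x = +84 mm along its length)
- charcoal: bystander: black charcoal soldering block 100 x 55 x 28 mm, loose; origin centre of underside
- honeycomb: bystander: cream honeycomb soldering block with brown dots, 70 x 65 x 20 mm, loose; origin centre of underside
- bowl: bystander: painted white ceramic bowl, 76 mm diameter, 36 mm high, loose; origin centre of underside
- beaker: bystander: empty glass beaker, 74 mm diameter at the rim, 95 mm high, loose; origin centre of underside
- ring_clamp: bystander: ring clamp (hand vice) with wooden handle and steel jaws, 132 mm long, 26 mm high, lying loose; origin on its underside near the middle
- offcut: bystander: scorched cream firebrick offcut 85 x 60 x 24 mm, loose; origin centre of underside

How it is judged:
At the end, for the whole second after the job is handed in: Every tin stands upright (within 6 degrees), at rest, on the floor of a compartment: in the rack if it weighs more than 550 g, in the crate if it weighs less; a tin between about 480 and 620 g may stand in either (((x of tin_1 in the frame of rack between -0.126 and 0.126 m and y of tin_1 in the frame of rack between -0.042 and 0.042 m and z of tin_1 in the frame of rack below 0.009 m and contact force between tin_1 and rack above 4.7 N) or (x of tin_1 in the frame of crate between -0.126 and 0.126 m and y of tin_1 in the frame of crate between -0.042 and 0.042 m and z of tin_1 in the frame of crate below 0.009 m and contact force between tin_1 and crate between 0.5 and 6.1 N)) and angle between each of tin_1, tin_2, tin_3's own z axis and vertical below 0.1 rad and linear speed of each of tin_1, tin_2, tin_3 below 0.02 m/s and ((x of tin_2 in the frame of rack between -0.126 and 0.126 m and y of tin_2 in the frame of rack between -0.042 and 0.042 m and z of tin_2 in the frame of rack below 0.009 m and contact force between tin_2 and rack above 4.7 N) or (x of tin_2 in the frame of crate between -0.126 and 0.126 m and y of tin_2 in the frame of crate between -0.042 and 0.042 m and z of tin_2 in the frame of crate below 0.009 m and contact force between tin_2 and crate between 0.5 and 6.1 N)) and ((x of tin_3 in the frame of rack between -0.126 and 0.126 m and y of tin_3 in the frame of rack between -0.042 and 0.042 m and z of tin_3 in the frame of rack below 0.009 m and contact force between tin_3 and rack above 4.7 N) or (x of tin_3 in the frame of crate between -0.126 and 0.126 m and y of tin_3 in the frame of crate between -0.042 and 0.042 m and z of tin_3 in the frame of crate below 0.009 m and contact force between tin_3 and crate between 0.5 and 6.1 N))); the robot touches nothing.
It fails at once if a tin is tipped more than about 35 degrees (angle between any of tin_1, tin_2, tin_3's own z axis and vertical above 0.6 rad).
It fails at once if a tin is dropped or slammed down (it moves faster than 0.45 m/s with its underside lower than 30 mm above the bench: a fall of more than about 10 mm) ((linear speed of tin_1 above 0.45 m/s and height (world z) of tin_1 below 0.03 m) or (linear speed of tin_2 above 0.45 m/s and height (world z) of tin_2 below 0.03 m) or (linear speed of tin_3 above 0.45 m/s and height (world z) of tin_3 below 0.03 m)).
It fails at once if one of the other things on the bench (charcoal, honeycomb block, bowl, beaker, ring clamp, offcut) is moved by more than 25 mm (distance of any of charcoal, honeycomb, bowl, beaker, ring_clamp, offcut from where it was at the start of the episode above 0.025 m).
It also fails if it takes over 72 s, if anything falls off the work surface, if the arm or the gripper's body presses on something with over 40 N, if the wrist force passes 120 N, or if a joint passes its speed limit or range.

## Working session

There is one attempt and no reset: what is moved stays moved. The work goes in short steps, Python scripts to look and compute and a tool call to move; the robot and the scene stay as the last step left them, time stands still between calls to the robot, and variables do not carry over. Pictures are saved under pics/ and viewed, about 8 in all and at most 12, crops included, and the job is handed in when it is done.

Besides the shell and the picture viewer there is one more tool, called after "Emit:" by a JSON object that holds its "op" and its "data". move_arm: Moves the arm, as the interface text tells. Its arguments: {"type":"object","properties":{"deltas":{"type":"array","items":{"type":"array"}},"grip_force":{"type":"number"}},"required":["deltas"]}

```bash
mkdir -p pics; ls; python3 - <<'E'
from workcell import status, read_camera, camera_info
import cv2, numpy as np
for n in ("top","side"):
    p,d=read_camera(n); np.savez(f"{n}.npz",p=p,d=d,**camera_info(n)); cv2.imwrite(f"pics/{n}0.png",p[:,:,::-1]); i=camera_info(n); print(n,i, (d>0).mean())
print(status.read_state())
E
```

```text
pics
top {'K': array([[398.48087802,   0.        , 275.96321964],
       [  0.        , 398.48087802, 212.38086362],
       [  0.        ,   0.        ,   1.        ]]), 'R': array([[ 0.01941049, -0.99979815,  0.00518595],
       [-0.99024196, -0.01994038, -0.13792475],
       [ 0.13800032, -0.00245816, -0.99042913]]), 't': array([-0.01867806,  0.54783784,  0.89192136])} 0.9958630952380952
side {'K': array([[481.18785056,   0.        , 288.990697  ],
       [  0.        , 481.18785056, 210.97833542],
       [  0.        ,   0.        ,   1.        ]]), 'R': array([[-0.99939284, -0.03209816, -0.01355205],
       [-0.00942058,  0.62341127, -0.78183735],
       [ 0.03354404, -0.78123498, -0.62333515]]), 't': array([0.54864381, 0.04099851, 1.06232946])} 0.995875850340136
{'time': 0.1, 'q': array([ 1.09112613e+00,  2.64712666e-01,  1.60526003e+00,  1.26988046e-05,
        1.27370313e+00, -3.68649354e-02]), 'joint_vel': array([-0.00077676, -0.00293096, -0.00240419, -0.00102045, -0.00064304,
        0.00120135]), 'joint_torque': array([ 1.06017291e-03, -5.16705215e+01, -3.68589556e+01, -1.24017679e-04,
        6.12208751e-03, -4.65723826e-05]), 'tool_pos': array([0.28888725, 0.60931285, 0.23005084]), 'tcp_rot': array([-0.68977415, -3.06437426,  0.00315828]), 'wrist_force': array([-0.27072419,  0.3577515 , -0.4958218 ]), 'torque': array([ 0.00582752, -0.05923982, -0.01281672]), 'width': 0.9989427282628229}
```

View pics/top0.png

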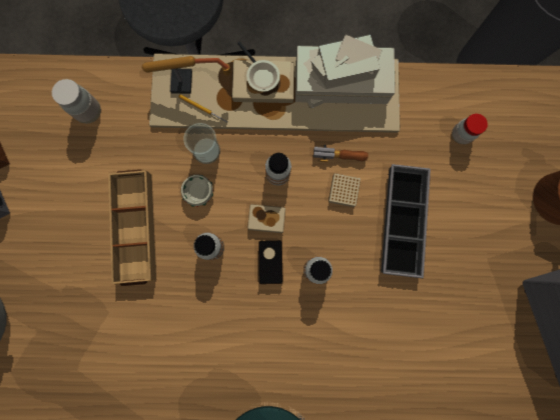

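View pics/side0.png

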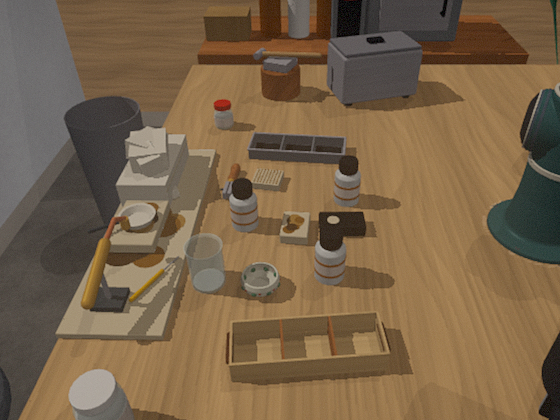

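Top view: lids at about (279,160), (205,243) and (319,268). The crate is on the left at (131,228) and the rack on the right at (406,222). The beaker, bowl, offcut, charcoal, honeycomb and clamp lie between them. The side view agrees.

```bash
cat > h.py <<'E'
import numpy as np, cv2
def cloud(d,K,R,t):
    v,u=np.indices(d.shape); c=np.stack([(u-K[0,2])/K[0,0]*d,(v-K[1,2])/K[1,1]*d,d],-1)
    return (c-t)@R      # R^T (c-t)
E
python3 - <<'E'
from h import *
lid={}
for n in ("top","side"):
    f=np.load(n+".npz"); P=cloud(f['d'],f['K'],f['R'],f['t']); ok=f['d']>0
    inb=ok&(P[...,0]>.3)&(P[...,0]<.8)&(abs(P[...,1])<.45)
    print(n,"bench z",np.median(P[...,2][inb]))
    dark=f['p'].max(-1)<60
    m=(inb&(P[...,2]>.1)&(P[...,2]<.125)).astype(np.uint8)
    k,l,s,c=cv2.connectedComponentsWithStats(m)
    for i in range(1,k):
        if s[i,4]>60:
            q=P[l==i]; top=q[q[:,2]>np.percentile(q[:,2],90)-.004]
            (cx,cy),r=cv2.minEnclosingCircle(top[:,:2].astype(np.float32)); print(" lid?",c[i].round(),s[i,4],cx,cy,"r",r,"z",np.percentile(top[:,2],[5,50,95]).round(4),"dark",dark[l==i].mean().round(2))
    for nm,y0,y1,z0,z1 in(("crate",.2,.4,.036,.055),("rack",-.45,-.15,.023,.038)):
        m=(inb&(P[...,1]>y0)&(P[...,1]<y1)&(P[...,2]>z0)&(P[...,2]<z1)).astype(np.uint8)
        k,l,s,c=cv2.connectedComponentsWithStats(cv2.dilate(m,np.ones((3,3))))
        i=1+s[1:,4].argmax(); q=P[(l==i)&(m>0)]
        print(" ",nm,len(q),cv2.minAreaRect(q[:,:2].astype(np.float32)),"ztop",np.percentile(q[:,2],[50,90]).round(4))
    for nm,px in (("bowl",0),):
        m=(inb&(P[...,1]<.2)&(P[...,1]>-.15)&(P[...,2]>.012)).astype(np.uint8)
        k,l,s,c=cv2.connectedComponentsWithStats(m)
        for i in range(1,k):
            if s[i,4]>80: q=P[l==i]; print("  obj",c[i].round(),"x",q[:,0].min().round(3),q[:,0].max().round(3),"y",q[:,1].min().round(3),q[:,1].max().round(3),"zmax",q[:,2].max().round(3))
# two-view triangulation of lids comes from matching
E
```

```text
top bench z 0.0006589379120179865
 lid? [278. 162.] 308 0.6496649980545044 -0.008751310408115387 r 0.021420180797576904 z [0.1111 0.1129 0.1153] dark 0.97
 lid? [204. 245.] 330 0.4655810296535492 0.1450926959514618 r 0.020813019946217537 z [0.111  0.1129 0.1151] dark 0.97
 lid? [320. 270.] 333 0.41766855120658875 -0.10267521440982819 r 0.02129056677222252 z [0.1109 0.1126 0.1148] dark 0.98
  crate 1012 ((0.5090340375900269, 0.33127641677856445), (0.26585760712623596, 0.09029877930879593), 6.1785383224487305) ztop [0.0442 0.0467]
  rack 1134 ((0.538101077079773, -0.3145667314529419), (0.09556840360164642, 0.26215028762817383), 84.39752197265625) ztop [0.0308 0.0337]
  obj [246. 127.] x 0.667 0.8 y -0.15 0.2 zmax 0.098
  obj [324. 153.] x 0.679 0.72 y -0.149 -0.095 zmax 0.028
  obj [277. 168.] x 0.62 0.671 y -0.038 0.02 zmax 0.117
  obj [201. 189.] x 0.562 0.638 y 0.145 0.2 zmax 0.04
  obj [333. 190.] x 0.579 0.648 y -0.149 -0.134 zmax 0.023
  obj [266. 218.] x 0.504 0.569 y -0.027 0.06 zmax 0.03
  obj [208. 246.] x 0.436 0.495 y 0.115 0.175 zmax 0.117
  obj [270. 262.] x 0.385 0.483 y
[... 511 characters left out ...]
76074 0.4446916878223419 r 0.011270872317254543 z [0.1086 0.1101 0.1118] dark 0.0
  crate 2200 ((0.5090757608413696, 0.3292890787124634), (0.26540106534957886, 0.09150796383619308), 6.131300449371338) ztop [0.044  0.0463]
  rack 897 ((0.5382028818130493, -0.31474724411964417), (0.09991997480392456, 0.26157835125923157), 84.56298065185547) ztop [0.0306 0.0343]
  obj [347. 180.] x 0.387 0.448 y -0.124 -0.072 zmax 0.116
  obj [243. 200.] x 0.578 0.721 y -0.15 0.023 zmax 0.116
  obj [192. 248.] x 0.669 0.8 y -0.15 0.2 zmax 0.098
  obj [294. 226.] x 0.504 0.569 y -0.033 0.061 zmax 0.03
  obj [334. 242.] x 0.383 0.495 y -0.026 0.177 zmax 0.117
  obj [260. 271.] x 0.561 0.637 y 0.146 0.2 zmax 0.039
```

Both views agree to about 2 mm, and the lid, rim and bench heights match the text. The tins are at A(0.650,-0.010), B(0.4656,0.1455) and C(0.417,-0.103). The crate is centred at (0.509,0.330) with yaw 6.1°, and the rack at (0.538,-0.3147) with yaw -5.6°. I'm going to tin B with the jaws along y.

Emit:
{"op": "move_arm", "data": {"deltas": [[[0,0,0.1],[0.15,-0.4,0],-1],[[0,0,0.2],[0.3,-0.8,0],-1],[[0,0,0.282],[0.36,-0.95,0],-1],[[0,0,0.282],[0.36,-0.95,0],-1]], "grip_force": 60}}

```text
time: 0.6
tool_pos: [0.3255, 0.5137, 0.2309]
tcp_rot: [-0.005, -3.141, 0.001]
wrist_force: [-1.3, 1.1, 1.1]
width: 1.004
```

Emit:
{"op": "move_arm", "data": {"deltas": [[[0,0,0],[0.18,-0.45,0],-1],[[0,0,0],[0.36,-0.95,0],-1],[[0,0,0],[0.36,-0.95,0],-1]]}}

```text
time: 0.98
tool_pos: [0.3617, 0.4181, 0.231]
tcp_rot: [-0.008, -3.141, 0.001]
wrist_force: [-0.4, 0.9, 0.3]
width: 1.001
```

Emit:
{"op": "move_arm", "data": {"deltas": [[[0,0,0],[0.18,-0.45,0],-1],[[0,0,0],[0.36,-0.95,0],-1],[[0,0,0],[0.36,-0.95,0],-1]]}}

```text
time: 1.35
tool_pos: [0.3979, 0.3239, 0.2313]
tcp_rot: [0.007, 3.142, -0.0]
wrist_force: [0.7, 1.9, 0.3]
width: 0.998
```

Emit:
{"op": "move_arm", "data": {"deltas": [[[0,0,0],[0.18,-0.45,0],-1],[[0,0,0],[0.36,-0.95,0],-1],[[0,0,0],[0.36,-0.95,0],-1]]}}

```text
time: 1.72
tool_pos: [0.4342, 0.2294, 0.2314]
tcp_rot: [0.007, 3.141, 0.001]
wrist_force: [-0.6, 1.7, -0.0]
width: 0.998
```

Emit:
{"op": "move_arm", "data": {"deltas": [[[0,0,0],[0.16,-0.4,0],-1],[[0,0,0],[0.32,-0.845,0],-1],[[0,0,0],[0.32,-0.845,0],-1],[[0,0,0],[0.32,-0.845,0],-1]]}}

```text
time: 2.22
tool_pos: [0.4652, 0.1473, 0.2312]
tcp_rot: [0.001, -3.141, -0.002]
wrist_force: [0.8, 0.7, -0.2]
width: 1.001
```

```bash
cat > f.py <<'E'
from workcell import status, read_camera
import numpy as np
F=[];T=[]
for i in range(8):
    read_camera("top"); s=status.read_state(); F.append(s['wrist_force']); T.append(s['joint_torque'])
F=np.array(F); print("F",F.mean(0).round(3),"sd",F.std(0).round(3),"tq",np.mean(T,0).round(3),"pos",s['tool_pos'].round(4),"w",round(s['width'],3),"t",s['time'])
E
python3 f.py
```

```text
F [0.064 0.158 0.201] sd [0.462 0.419 0.387] tq [-9.9000e-02 -3.0980e+01 -3.6464e+01  0.0000e+00 -4.0000e-03  1.0000e-02] pos [0.465  0.146  0.2313] w 1.003 t 2.625
```

Emit:
{"op": "move_arm", "data": {"deltas": [[[0,0,0],[0,-0.01,-0.4],-1],[[0,0,0],[0,-0.01,-0.8],-1],[[0,0,0],[0,-0.01,-0.9],-1]]}}

```text
time: 3.0
tool_pos: [0.4628, 0.1439, 0.1385]
tcp_rot: [0.0, -3.136, 0.002]
wrist_force: [-0.4, -0.3, 1.0]
width: 0.999
```

Emit:
{"op": "move_arm", "data": {"deltas": [[[0,0,0],[0,0,-0.3],-1],[[0,0,0],[0,0,-0.55],-1],[[0,0,0],[0,0,-0.55],-0.5],[[0,0,0],[0,0,-0.55],0],[[0,0,0],[0,0,-0.55],1],[[0,0,0],[0,0,-0.55],1],[[0,0,0],[0,0,-0.55],1],[[0,0,0],[0,0,-0.55],1]]}}

```text
time: 4.0
tool_pos: [0.4669, 0.1447, 0.0885]
tcp_rot: [-0.0, 3.138, 0.001]
wrist_force: [-1.2, -0.9, 6.6]
width: 0.473
```

Gripped at 40 mm. The tips press lightly on the shoulder, so next time I'll stay 3 mm higher. Now I lift and weigh it.

Emit:
{"op": "move_arm", "data": {"deltas": [[[0,0,0],[0,0,0.1],1],[[0,0,0],[0,0,0.3],1],[[0,0,0],[0,0,0.6],1],[[0,0,0],[0,0,0.9],1],[[0,0,0],[0,0,1],1]]}}

```text
time: 4.62
tool_pos: [0.4657, 0.1446, 0.1876]
tcp_rot: [-0.0, 3.14, 0.001]
wrist_force: [0.1, 0.7, -8.4]
width: 0.472
```

Emit:
{"op": "move_arm", "data": {"deltas": [[[0,0,0],[0,0,0.3],1],[[0,0,0],[0,0,0.45],1],[[0,0,0],[0,0,0.45],1],[[0,0,0],[0,0,0.45],1],[[0,0,0],[0,0,0.45],1]]}}

```text
time: 5.25
tool_pos: [0.4642, 0.1441, 0.2296]
tcp_rot: [0.0, -3.139, 0.001]
wrist_force: [0.3, 0.3, -8.9]
width: 0.469
```

```bash
python3 f.py
```

```text
F [ 1.080e-01  8.000e-03 -8.397e+00] sd [0.457 0.716 0.347] tq [ 1.0000e-03 -3.5006e+01 -4.0820e+01  4.0000e-03  4.0000e-02  0.0000e+00] pos [0.4652 0.1444 0.2312] w 0.47 t 5.65
```

About 8.5 N (870 g), so this tin is full and goes to rack bay 1.

Emit:
{"op": "move_arm", "data": {"deltas": [[[0,0,0],[0,-0.3,0],1],[[0,0,0],[-0.05,-0.7,0],1],[[0,0,0],[-0.1,-0.95,0],1]]}}

```text
time: 6.02
tool_pos: [0.455, 0.048, 0.2314]
tcp_rot: [0.0, 3.141, -0.001]
wrist_force: [-0.4, -0.5, -8.5]
width: 0.47
```

Emit:
{"op": "move_arm", "data": {"deltas": [[[0,0,0],[0,-0.47,0],1],[[0,0,0],[0,-0.95,0],1]]}}

```text
time: 6.28
tool_pos: [0.4553, -0.0467, 0.2316]
tcp_rot: [-0.002, 3.14, -0.0]
wrist_force: [2.1, 0.1, -8.4]
width: 0.47
```

Emit:
{"op": "move_arm", "data": {"deltas": [[[0,0,0],[0,-0.47,0],1],[[0,0,0],[0,-0.95,0],1]]}}

```text
time: 6.52
tool_pos: [0.4552, -0.1421, 0.2316]
tcp_rot: [-0.0, 3.141, -0.0]
wrist_force: [1.3, 0.2, -8.6]
width: 0.468
```

Emit:
{"op": "move_arm", "data": {"deltas": [[[0,0,0],[0,-0.47,0],1],[[0,0,0],[0,-0.95,0],1],[[0,0,0],[0,-0.95,0],1]]}}

```text
time: 6.9
tool_pos: [0.4553, -0.2392, 0.2316]
tcp_rot: [0.006, 3.141, -0.003]
wrist_force: [-1.1, 1.7, -8.6]
width: 0.473
```

Emit:
{"op": "move_arm", "data": {"deltas": [[[0,0,0],[0,-0.4,0],1],[[0,0,0],[0,-0.7,0],1],[[0,0,0],[0,-0.7,0],1],[[0,0,0],[0,-0.7,0],1]]}}

```text
time: 7.4
tool_pos: [0.4551, -0.3047, 0.2309]
tcp_rot: [0.0, -3.141, -0.002]
wrist_force: [-0.5, -0.3, -8.0]
width: 0.47
```

```bash
cat > v.py <<'E'
import sys; from h import *
from workcell import status, read_camera, camera_info
f=camera_info("top"); p,d=read_camera("top"); P=cloud(d,f['K'],f['R'],f['t'])
g=camera_info("side"); p2,d2=read_camera("side"); P2=cloud(d2,g['K'],g['R'],g['t'])
cv2.imwrite(f"pics/{sys.argv[1]}.png",np.hstack([p,p2])[:,:,::-1] if 0 else cv2.resize(np.vstack([p,p2])[:,:,::-1],(420,600)) if 0 else p2[:,:,::-1])
s=status.read_state(); print(s['tool_pos'],s['wrist_force'],s['time'])
E
python3 v.py carry1
```

```text
[ 0.45519017 -0.30446467  0.23105043] [-0.0638754  -0.02839157 -8.63333823] 7.5
```

View pics/carry1.png

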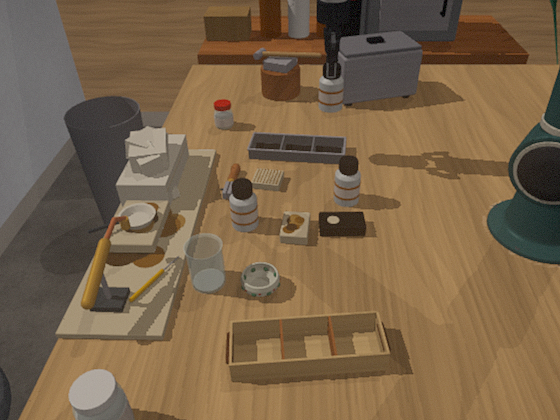

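The tin hangs upright at (331,88) above the rack, clear of everything. I lower it.

Emit:
{"op": "move_arm", "data": {"deltas": [[[0,0,0],[0,-0.01,-0.3],1],[[0,0,0],[0,-0.01,-0.6],1],[[0,0,0],[0,-0.01,-0.9],1],[[0,0,0],[0,-0.01,-0.9],1]]}}

```text
time: 8.0
tool_pos: [0.4528, -0.3039, 0.1382]
tcp_rot: [0.002, -3.135, -0.007]
wrist_force: [-1.5, 0.7, -9.1]
width: 0.466
```

Emit:
{"op": "move_arm", "data": {"deltas": [[[0,0,0],[0,0,-0.15],1],[[0,0,0],[0,0,-0.3],1],[[0,0,0],[0,0,-0.38],1],[[0,0,0],[0,0,-0.42],1],[[0,0,0],[0,0,-0.45],1],[[0,0,0],[0,0,-0.45],1],[[0,0,0],[0,0,-0.45],1]]}}

```text
time: 8.88
tool_pos: [0.4555, -0.3069, 0.0967]
tcp_rot: [-0.0, 3.141, -0.001]
wrist_force: [0.6, 0.3, -6.8]
width: 0.467
```

Emit:
{"op": "move_arm", "data": {"deltas": [[[0,0,0],[0,0,-0.01],1],[[0,0,0],[0,0,-0.02],1],[[0,0,0],[0,0,-0.02],1],[[0,0,0],[0,0,-0.02],1]]}}

```text
time: 9.38
tool_pos: [0.4552, -0.3066, 0.0943]
tcp_rot: [0.0, -3.142, 0.0]
wrist_force: [-0.8, -0.1, -7.8]
width: 0.47
```

Emit:
{"op": "move_arm", "data": {"deltas": [[[0,0,0],[0,0,-0.01],1],[[0,0,0],[0,0,-0.01],1],[[0,0,0],[0,0,-0.01],1]]}}

```text
time: 9.75
tool_pos: [0.4552, -0.3066, 0.0933]
tcp_rot: [-0.0, 3.142, -0.0]
wrist_force: [0.2, 0.0, -8.0]
width: 0.47
```

Emit:
{"op": "move_arm", "data": {"deltas": [[[0,0,0],[0,0,-0.01],1],[[0,0,0],[0,0,-0.01],1],[[0,0,0],[0,0,-0.01],1]]}}

```text
time: 10.12
tool_pos: [0.4554, -0.3068, 0.0927]
tcp_rot: [-0.0, 3.141, -0.0]
wrist_force: [-1.7, 0.8, -5.0]
width: 0.472
```

Emit:
{"op": "move_arm", "data": {"deltas": [[[0,0,0],[0,0,-0.01],1],[[0,0,0],[0,0,-0.01],1],[[0,0,0],[0,0,-0.01],1]]}}

```text
time: 10.5
tool_pos: [0.4557, -0.3069, 0.0926]
tcp_rot: [-0.0, 3.141, -0.001]
wrist_force: [-2.3, 2.4, 5.3]
width: 0.468
```

It touched down at 0.0927, as predicted. I release, rise and go to tin C.

Emit:
{"op": "move_arm", "data": {"deltas": [[[0,0,0],[0,0,0.01],-0.2],[[0,0,0],[0,0,0.01],-0.8],[[0,0,0],[0,0,0.01],-1],[[0,0,0],[0,0,0.01],-1],[[0,0,0],[0,0,0.2],-1],[[0,0,0],[0,0,0.6],-1],[[0,0,0],[0,0,1],-1]]}}

```text
time: 11.38
tool_pos: [0.4553, -0.3067, 0.1934]
tcp_rot: [-0.0, 3.141, -0.001]
wrist_force: [0.9, -0.6, -0.8]
width: 1.0
```

Emit:
{"op": "move_arm", "data": {"deltas": [[[0,0,0],[-0.1,0.4,0.4],-1],[[0,0,0],[-0.2,0.9,0.4],-1],[[0,0,0],[-0.2,1,0.4],-1]]}}

```text
time: 11.75
tool_pos: [0.4351, -0.2049, 0.2334]
tcp_rot: [-0.003, 3.139, -0.002]
wrist_force: [0.4, -0.7, 0.5]
width: 0.996
```

Emit:
{"op": "move_arm", "data": {"deltas": [[[0,0,0],[-0.1,0.5,0],-1],[[0,0,0],[-0.18,1,0],-1],[[0,0,0],[-0.18,1,0],-1],[[0,0,0],[-0.18,1,0],-1],[[0,0,0],[-0.18,1,0],-1]]}}

```text
time: 12.38
tool_pos: [0.4176, -0.1078, 0.2315]
tcp_rot: [0.002, 3.141, -0.001]
wrist_force: [0.9, 0.7, 0.5]
width: 1.007
```

```bash
python3 f.py; python3 v.py placed1; python3 - <<'E'
from workcell import read_camera,camera_info
from h import *
for n in("top","side"):
    f=camera_info(n); p,d=read_camera(n); P=cloud(d,f['K'],f['R'],f['t'])
    for nm,x0,x1,y0,y1 in(("rack bay1",.42,.49,-.36,-.25),("tinA",.6,.7,-.06,.05)):
        m=(d>0)&(P[...,0]>x0)&(P[...,0]<x1)&(P[...,1]>y0)&(P[...,1]<y1)&(P[...,2]>.1)&(P[...,2]<.125)
        q=P[m]; q=q[q[:,2]>np.percentile(q[:,2],90)-.004] if len(q) else q
        print(n,nm,len(q),cv2.minEnclosingCircle(q[:,:2].astype(np.float32)) if len(q) else 0,np.median(q[:,2]) if len(q) else 0)
E
```

```text
F [-0.048  0.065 -0.066] sd [0.549 0.481 0.579] tq [ 3.1000e-02 -2.4691e+01 -3.6677e+01 -0.0000e+00  0.0000e+00 -2.0000e-03] pos [ 0.4172 -0.1069  0.2312] w 1.001 t 12.775
[ 0.41719444 -0.10672345  0.23122546] [ 0.48123419 -0.31471749  0.27545129] 12.875
top rack bay1 0 0 0
top tinA 264 ((0.6491497755050659, -0.008857762441039085), 0.021890195086598396) 0.1130458030317458
side rack bay1 108 ((0.45483875274658203, -0.306155800819397), 0.0227609034627676) 0.11776702438430037
side tinA 187 ((0.6512940526008606, -0.010084516368806362), 0.02352917194366455) 0.11366949231836432
```

Tin B stands in the rack, with its lid at 0.1178 m, which is 4 mm above bench level as it should be. I grasp tin C with a 3.5 mm y correction.

Emit:
{"op": "move_arm", "data": {"deltas": [[[0,0,0],[0,0.035,-0.4],-1],[[0,0,0],[0,0.035,-0.8],-1],[[0,0,0],[0,0.035,-0.9],-1]]}}

```text
time: 13.35
tool_pos: [0.415, -0.1023, 0.1387]
tcp_rot: [0.001, -3.136, -0.002]
wrist_force: [0.8, 0.3, 0.8]
width: 0.994
```

Emit:
{"op": "move_arm", "data": {"deltas": [[[0,0,0],[0,0,-0.3],-1],[[0,0,0],[0,0,-0.51],-1],[[0,0,0],[0,0,-0.51],-0.5],[[0,0,0],[0,0,-0.51],0],[[0,0,0],[0,0,-0.51],1],[[0,0,0],[0,0,-0.51],1],[[0,0,0],[0,0,-0.51],1],[[0,0,0],[0,0,-0.51],1]]}}

```text
time: 14.35
tool_pos: [0.4189, -0.1038, 0.0924]
tcp_rot: [-0.0, 3.138, -0.002]
wrist_force: [-1.0, -1.7, 5.9]
width: 0.465
```

Emit:
{"op": "move_arm", "data": {"deltas": [[[0,0,0],[0,0,0.1],1],[[0,0,0],[0,0,0.3],1],[[0,0,0],[0,0,0.6],1],[[0,0,0],[0,0,0.9],1],[[0,0,0],[0,0,1],1]]}}

```text
time: 14.98
tool_pos: [0.4177, -0.1031, 0.1916]
tcp_rot: [-0.0, 3.139, -0.001]
wrist_force: [0.3, 0.6, -8.1]
width: 0.468
```

Emit:
{"op": "move_arm", "data": {"deltas": [[[0,0,0],[0,0,0.3],1],[[0,0,0],[0,0,0.41],1],[[0,0,0],[0,0,0.41],1],[[0,0,0],[0,0,0.41],1],[[0,0,0],[0,0,0.41],1]]}}

```text
time: 15.6
tool_pos: [0.4163, -0.1028, 0.2298]
tcp_rot: [0.0, -3.139, -0.001]
wrist_force: [-0.1, -0.3, -6.6]
width: 0.474
```

```bash
python3 f.py
```

```text
F [ 0.264  0.024 -7.132] sd [0.251 0.362 0.563] tq [ 1.0000e-03 -2.7550e+01 -4.0431e+01 -1.1000e-02  3.6000e-02  0.0000e+00] pos [ 0.4172 -0.1031  0.2313] w 0.472 t 16.0
```

About 7.1 N by wrist force and 6.7 N by joint torque, so roughly 700 g. It goes to rack bay 2.

Emit:
{"op": "move_arm", "data": {"deltas": [[[0,0,0],[0.3,-0.2,0.1],1],[[0,0,0],[0.6,-0.5,0.15],1],[[0,0,0],[0.9,-0.8,0.15],1]]}}

```text
time: 16.38
tool_pos: [0.5087, -0.1841, 0.2471]
tcp_rot: [-0.001, 3.14, -0.001]
wrist_force: [0.7, -0.2, -6.8]
width: 0.473
```

Emit:
{"op": "move_arm", "data": {"deltas": [[[0,0,0],[0.15,-0.4,0],1],[[0,0,0],[0.3,-0.8,0],1],[[0,0,0],[0.31,-0.8,0],1]]}}

```text
time: 16.75
tool_pos: [0.5392, -0.2662, 0.2459]
tcp_rot: [0.004, 3.141, -0.002]
wrist_force: [-0.2, 0.3, -6.6]
width: 0.467
```

Emit:
{"op": "move_arm", "data": {"deltas": [[[0,0,0],[0,-0.3,0],1],[[0,0,0],[0,-0.515,-0.1],1],[[0,0,0],[0,-0.515,-0.15],1],[[0,0,0],[0,-0.515,-0.15],1],[[0,0,0],[0,-0.515,-0.15],1],[[0,0,0],[0,-0.515,-0.15],1]]}}

```text
time: 17.5
tool_pos: [0.5385, -0.3141, 0.2317]
tcp_rot: [-0.001, 3.141, -0.0]
wrist_force: [0.1, -1.3, -7.0]
width: 0.464
```

```bash
python3 f.py
```

```text
F [-0.164 -0.099 -7.05 ] sd [0.618 0.486 0.518] tq [ 2.0000e-02 -5.0415e+01 -4.0400e+01 -1.3000e-02  1.8000e-02  0.0000e+00] pos [ 0.5382 -0.3146  0.2314] w 0.471 t 17.9
```

Confirmed at 7.05 N. I lower it to about 1.5 mm above expected contact (0.0964), then go down in 1 mm steps.

Emit:
{"op": "move_arm", "data": {"deltas": [[[0,0,0],[0,0,-0.3],1],[[0,0,0],[0,0,-0.6],1],[[0,0,0],[0,0,-0.9],1],[[0,0,0],[0,0,-0.9],1]]}}

```text
time: 18.4
tool_pos: [0.5356, -0.313, 0.1378]
tcp_rot: [0.0, -3.135, -0.007]
wrist_force: [-0.8, 1.0, -7.2]
width: 0.473
```

Emit:
{"op": "move_arm", "data": {"deltas": [[[0,0,0],[0,0,-0.15],1],[[0,0,0],[0,0,-0.28],1],[[0,0,0],[0,0,-0.36],1],[[0,0,0],[0,0,-0.4],1],[[0,0,0],[0,0,-0.43],1],[[0,0,0],[0,0,-0.43],1],[[0,0,0],[0,0,-0.43],1]]}}

```text
time: 19.27
tool_pos: [0.5385, -0.3148, 0.0987]
tcp_rot: [-0.0, 3.141, -0.001]
wrist_force: [-0.0, 0.3, -7.4]
width: 0.468
```

Emit:
{"op": "move_arm", "data": {"deltas": [[[0,0,0],[0,0,-0.01],1],[[0,0,0],[0,0,-0.015],1],[[0,0,0],[0,0,-0.015],1],[[0,0,0],[0,0,-0.015],1]]}}

```text
time: 19.77
tool_pos: [0.5382, -0.3146, 0.0968]
tcp_rot: [0.0, -3.142, 0.0]
wrist_force: [0.9, -0.3, -7.5]
width: 0.466
```

Emit:
{"op": "move_arm", "data": {"deltas": [[[0,0,0],[0,0,-0.01],1],[[0,0,0],[0,0,-0.01],1],[[0,0,0],[0,0,-0.01],1]]}}

```text
time: 20.15
tool_pos: [0.5385, -0.3148, 0.0965]
tcp_rot: [-0.0, 3.141, -0.001]
wrist_force: [-2.4, 0.8, -1.1]
width: 0.466
```

Emit:
{"op": "move_arm", "data": {"deltas": [[[0,0,0],[0,0,-0.01],1],[[0,0,0],[0,0,-0.01],1],[[0,0,0],[0,0,-0.01],1]]}}

```text
time: 20.52
tool_pos: [0.5388, -0.3149, 0.0964]
tcp_rot: [-0.0, 3.14, -0.001]
wrist_force: [-3.3, 2.1, 5.9]
width: 0.465
```

On the floor. I release, rise and go to tin A.

Emit:
{"op": "move_arm", "data": {"deltas": [[[0,0,0],[0,0,0.01],-0.2],[[0,0,0],[0,0,0.01],-0.8],[[0,0,0],[0,0,0.01],-1],[[0,0,0],[0,0,0.01],-1],[[0,0,0],[0,0,0.2],-1],[[0,0,0],[0,0,0.6],-1],[[0,0,0],[0,0,1],-1]]}}

```text
time: 21.4
tool_pos: [0.5383, -0.3147, 0.1969]
tcp_rot: [-0.0, 3.141, -0.001]
wrist_force: [0.5, -0.3, -0.7]
width: 1.002
```

Emit:
{"op": "move_arm", "data": {"deltas": [[[0,0,0],[0.1,0.4,0.37],-1],[[0,0,0],[0.3,0.8,0.37],-1],[[0,0,0],[0.4,1,0.37],-1]]}}

```text
time: 21.78
tool_pos: [0.5795, -0.2132, 0.2342]
tcp_rot: [-0.003, 3.138, -0.002]
wrist_force: [-0.5, -0.4, -0.1]
width: 1.0
```

Emit:
{"op": "move_arm", "data": {"deltas": [[[0,0,0],[0.2,0.5,0],-1],[[0,0,0],[0.4,1,0],-1],[[0,0,0],[0.4,1,0],-1]]}}

```text
time: 22.15
tool_pos: [0.619, -0.1115, 0.2316]
tcp_rot: [0.007, -3.141, -0.001]
wrist_force: [0.8, -0.2, 0.0]
width: 0.996
```

Emit:
{"op": "move_arm", "data": {"deltas": [[[0,0,0],[0.16,0.5,0],-1],[[0,0,0],[0.32,1,0],-1],[[0,0,0],[0.32,1,0],-1],[[0,0,0],[0.32,1,0],-1],[[0,0,0],[0.32,1,0],-1]]}}

```text
time: 22.78
tool_pos: [0.6498, -0.0163, 0.2317]
tcp_rot: [-0.002, -3.141, 0.001]
wrist_force: [0.0, -0.6, 0.2]
width: 1.002
```

```bash
python3 f.py
```

```text
F [-0.006  0.002  0.192] sd [0.409 0.427 0.32 ] tq [ 2.4000e-02 -4.8806e+01 -3.6643e+01 -2.0000e-03  2.0000e-03 -2.0000e-03] pos [ 0.6502 -0.015   0.2318] w 0.998 t 23.175
```

Emit:
{"op": "move_arm", "data": {"deltas": [[[0,0,0],[0,0.055,-0.4],-1],[[0,0,0],[0,0.055,-0.8],-1],[[0,0,0],[0,0.055,-0.9],-1]]}}

```text
time: 23.55
tool_pos: [0.6477, -0.0089, 0.1383]
tcp_rot: [0.0, -3.135, -0.0]
wrist_force: [0.3, -0.5, -0.4]
width: 0.997
```

Emit:
{"op": "move_arm", "data": {"deltas": [[[0,0,0],[0,0,-0.3],-1],[[0,0,0],[0,0,-0.51],-1],[[0,0,0],[0,0,-0.51],-0.5],[[0,0,0],[0,0,-0.51],0],[[0,0,0],[0,0,-0.51],1],[[0,0,0],[0,0,-0.51],1],[[0,0,0],[0,0,-0.51],1],[[0,0,0],[0,0,-0.51],1]]}}

```text
time: 24.55
tool_pos: [0.6519, -0.0094, 0.0928]
tcp_rot: [-0.0, 3.138, -0.001]
wrist_force: [0.9, -1.6, 5.5]
width: 0.471
```

Emit:
{"op": "move_arm", "data": {"deltas": [[[0,0,0],[0,0,0.1],1],[[0,0,0],[0,0,0.3],1],[[0,0,0],[0,0,0.6],1],[[0,0,0],[0,0,0.9],1],[[0,0,0],[0,0,1],1]]}}

```text
time: 25.18
tool_pos: [0.6517, -0.009, 0.1942]
tcp_rot: [-0.0, 3.137, -0.0]
wrist_force: [-0.2, -0.7, -2.8]
width: 0.469
```

Emit:
{"op": "move_arm", "data": {"deltas": [[[0,0,0],[0,0,0.3],1],[[0,0,0],[0,0,0.5],1],[[0,0,0],[0,0,0.5],1],[[0,0,0],[0,0,0.5],1],[[0,0,0],[0,0,0.5],1]]}}

```text
time: 25.8
tool_pos: [0.6493, -0.009, 0.2389]
tcp_rot: [0.0, -3.139, -0.0]
wrist_force: [-1.1, -0.5, -2.9]
width: 0.465
```

```bash
python3 f.py
```

```text
F [ 0.289  0.224 -2.982] sd [0.656 0.411 0.666] tq [ 2.0000e-03 -5.0616e+01 -3.8347e+01 -2.0000e-03  1.9000e-02 -0.0000e+00] pos [ 0.6502 -0.0091  0.2406] w 0.466 t 26.2
```

About 3.1 N (310 g), so it goes to the middle of the crate.

Emit:
{"op": "move_arm", "data": {"deltas": [[[0,0,0],[-0.2,0.2,0],1],[[0,0,0],[-0.4,0.5,0],1],[[0,0,0],[-0.6,0.85,0],1]]}}

```text
time: 26.58
tool_pos: [0.5898, 0.0763, 0.2409]
tcp_rot: [0.002, 3.141, 0.0]
wrist_force: [0.1, -0.1, -3.3]
width: 0.466
```

Emit:
{"op": "move_arm", "data": {"deltas": [[[0,0,0],[-0.2,0.42,0],1],[[0,0,0],[-0.4,0.85,0],1],[[0,0,0],[-0.4,0.85,0],1]]}}

```text
time: 26.95
tool_pos: [0.5488, 0.1636, 0.2411]
tcp_rot: [0.007, -3.142, -0.002]
wrist_force: [-0.3, -0.9, -2.9]
width: 0.468
```

Emit:
{"op": "move_arm", "data": {"deltas": [[[0,0,0],[-0.15,0.42,0],1],[[0,0,0],[-0.3,0.85,0],1],[[0,0,0],[-0.3,0.85,0],1]]}}

```text
time: 27.32
tool_pos: [0.5198, 0.2478, 0.241]
tcp_rot: [-0.005, 3.141, 0.001]
wrist_force: [0.5, -0.9, -3.6]
width: 0.471
```

Emit:
{"op": "move_arm", "data": {"deltas": [[[0,0,0],[-0.06,0.4,0],1],[[0,0,0],[-0.11,0.8,0],1],[[0,0,0],[-0.11,0.845,0],1],[[0,0,0],[-0.11,0.845,0],1],[[0,0,0],[-0.11,0.845,0],1],[[0,0,0],[-0.11,0.845,0],1]]}}

```text
time: 28.08
tool_pos: [0.5096, 0.3292, 0.2408]
tcp_rot: [0.002, 3.142, -0.001]
wrist_force: [-0.3, 0.6, -2.1]
width: 0.468
```

```bash
python3 f.py; python3 v.py carry3
```

```text
F [-0.093 -0.102 -2.881] sd [0.568 0.297 0.529] tq [-6.2000e-02 -4.5787e+01 -3.8241e+01 -5.0000e-03  9.0000e-03 -1.0000e-03] pos [0.5092 0.3304 0.2408] w 0.469 t 28.475
[0.50919333 0.33041568 0.24078132] [ 1.12009294  0.10764726 -3.71392848] 28.575
```

View pics/carry3.png

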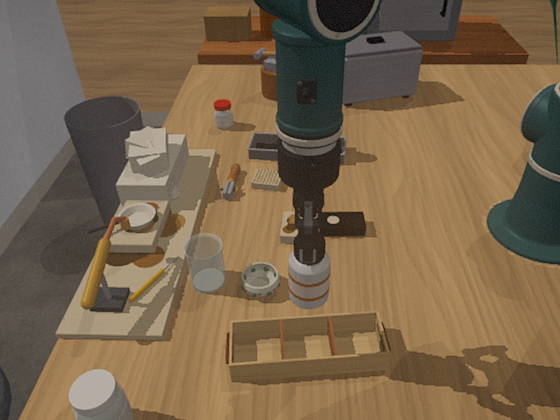

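The tin hangs upright at (309,275), lined up with the crate's middle bay, and the bystanders haven't moved. I lower it.

Emit:
{"op": "move_arm", "data": {"deltas": [[[0,0,0],[0,0,-0.3],1],[[0,0,0],[0,0,-0.6],1],[[0,0,0],[0,0,-0.9],1],[[0,0,0],[0,0,-0.95],1]]}}

```text
time: 29.08
tool_pos: [0.5072, 0.3293, 0.1429]
tcp_rot: [0.001, -3.137, 0.005]
wrist_force: [-0.1, 0.5, -2.7]
width: 0.466
```

Emit:
{"op": "move_arm", "data": {"deltas": [[[0,0,0],[0,0,-0.15],1],[[0,0,0],[0,0,-0.3],1],[[0,0,0],[0,0,-0.4],1],[[0,0,0],[0,0,-0.44],1],[[0,0,0],[0,0,-0.465],1],[[0,0,0],[0,0,-0.465],1],[[0,0,0],[0,0,-0.465],1]]}}

```text
time: 29.95
tool_pos: [0.5096, 0.3306, 0.0998]
tcp_rot: [-0.0, 3.141, 0.001]
wrist_force: [0.2, -0.3, -3.3]
width: 0.467
```

Emit:
{"op": "move_arm", "data": {"deltas": [[[0,0,0],[0,0,-0.01],1],[[0,0,0],[0,0,-0.02],1],[[0,0,0],[0,0,-0.02],1],[[0,0,0],[0,0,-0.02],1]]}}

```text
time: 30.45
tool_pos: [0.5092, 0.3304, 0.0973]
tcp_rot: [0.0, -3.142, 0.0]
wrist_force: [-0.2, 0.2, -3.0]
width: 0.468
```

Emit:
{"op": "move_arm", "data": {"deltas": [[[0,0,0],[0,0,-0.01],1],[[0,0,0],[0,0,-0.01],1],[[0,0,0],[0,0,-0.01],1]]}}

```text
time: 30.82
tool_pos: [0.5095, 0.3305, 0.0969]
tcp_rot: [-0.0, 3.141, 0.0]
wrist_force: [-0.5, -0.7, 2.7]
width: 0.472
```

Emit:
{"op": "move_arm", "data": {"deltas": [[[0,0,0],[0,0,-0.01],1],[[0,0,0],[0,0,-0.01],1],[[0,0,0],[0,0,-0.01],1]]}}

```text
time: 31.2
tool_pos: [0.5099, 0.3305, 0.0969]
tcp_rot: [-0.0, 3.14, 0.001]
wrist_force: [-1.6, -2.3, 7.6]
width: 0.467
```

Floor contact. I release, rise, and move away to the side for a last look.

Emit:
{"op": "move_arm", "data": {"deltas": [[[0,0,0],[0,0,0.01],-0.2],[[0,0,0],[0,0,0.01],-0.8],[[0,0,0],[0,0,0.01],-1],[[0,0,0],[0,0,0.01],-1],[[0,0,0],[0,0,0.2],-1],[[0,0,0],[0,0,0.6],-1],[[0,0,0],[0,0,1],-1]]}}

```text
time: 32.08
tool_pos: [0.5093, 0.3304, 0.1975]
tcp_rot: [-0.0, 3.141, 0.0]
wrist_force: [0.5, 1.0, 0.4]
width: 0.996
```

Emit:
{"op": "move_arm", "data": {"deltas": [[[0,0,0],[-0.2,0.4,0.4],-1],[[0,0,0],[-0.5,0.8,0.6],-1],[[0,0,0],[-0.6,1,0.6],-1]]}}

```text
time: 32.45
tool_pos: [0.4492, 0.4332, 0.2599]
tcp_rot: [-0.003, 3.137, 0.008]
wrist_force: [0.3, 0.0, -0.4]
width: 0.997
```

Emit:
{"op": "move_arm", "data": {"deltas": [[[0,0,0],[-0.3,0.5,0],-1],[[0,0,0],[-0.6,1,0],-1],[[0,0,0],[-0.6,1,0],-1],[[0,0,0],[-0.6,1,0],-1],[[0,0,0],[-0.6,1,0],-1]]}}

```text
time: 33.08
tool_pos: [0.3901, 0.529, 0.2549]
tcp_rot: [-0.002, -3.142, 0.002]
wrist_force: [0.2, -0.1, -0.4]
width: 1.002
```

```bash
python3 v.py end; python3 - <<'E'
from workcell import read_camera,camera_info
from h import *
for n in("top","side"):
    f=camera_info(n); p,d=read_camera(n); P=cloud(d,f['K'],f['R'],f['t'])
    if n=="top": cv2.imwrite("pics/endtop.png",p[:,:,::-1])
    g=np.load(n+".npz"); P0=cloud(g['d'],g['K'],g['R'],g['t'])
    for nm,x,y,c,a in(("B",.4555,-.3067,(.538,-.3147),-5.6),("C",.538,-.3147,(.538,-.3147),-5.6),("A",.509,.330,(.509,.330),6.1)):
        m=(d>0)&(abs(P[...,0]-x)<.035)&(abs(P[...,1]-y)<.035)&(P[...,2]>.1)&(P[...,2]<.13)
        q=P[m]
        if len(q)<20: print(n,nm,"hidden");continue
        q=q[q[:,2]>np.percentile(q[:,2],90)-.004]; (cx,cy),r=cv2.minEnclosingCircle(q[:,:2].astype(np.float32))
        a=np.radians(a);dx,dy=cx-c[0],cy-c[1]
        print(n,nm,"local",round(dx*np.cos(a)+dy*np.sin(a),4),round(-dx*np.sin(a)+dy*np.cos(a),4),"r",round(r,4),"z",np.median(q[:,2]).round(4))
E
```

```text
[0.39020572 0.52917667 0.25524067] [-0.08695486 -0.42853294  0.1134481 ] 33.175
top B local -0.0839 0.0014 r 0.0214 z 0.1162
top C local -0.0012 0.001 r 0.0212 z 0.1165
top A local -0.0008 0.0003 r 0.0212 z 0.1172
side B local -0.0815 -0.0002 r 0.024 z 0.118
side C local 0.0025 0.0018 r 0.0235 z 0.1178
side A local -0.0009 0.0002 r 0.0216 z 0.1172
```

View pics/endtop.png

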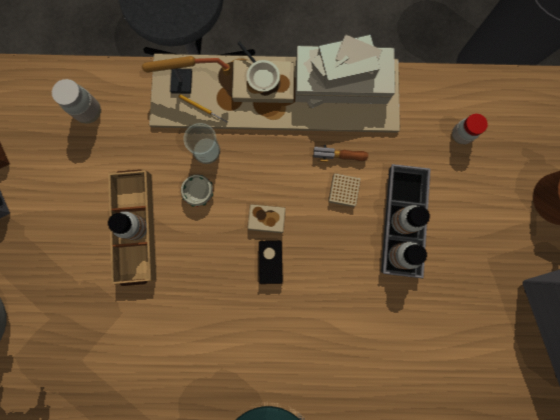

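The tins stand upright: two in the rack at (411,218) and (408,256), one in the crate at (127,225). The bystanders are at their starting pixels and the arm is clear.

```bash
python3 -c "from workcell import order; print(order.finish_job())"
```

```text
the job is handed in; nothing more can be done
None
```

All three tins are sorted by weight and the job is handed in at about 33 s of the 72 s allowed; no verdict is reported. The camera images don't tell me which tin is tin_1, 2 or 3, so I name them by where they stood.

| Tin (start position, m) | Weight felt | Placed in |
|---|---|---|
| (0.466, 0.145) | 8.5 N, about 870 g | rack, compartment 1 |
| (0.417, -0.103) | 7.1 N, about 700 g | rack, compartment 2 |
| (0.650, -0.010) | 3.1 N, about 310 g | crate, compartment 2 |

- **Placement:** In the last images, both views put the tins within 3 mm of their compartment centres. The lid tops read 0.116–0.118 m, against 0.117 m expected for a tin standing on the floor.
- **Bystanders and arm:** By eye in the top view the bystanders are where they started. The arm is clear of everything.
- **Disagreements:** For the 700 g tin, wrist force gave 7.1 N and joint torque 6.7 N, both well above half full. At each grasp the wrist force read about 6 N upward, the fingertips most likely pressing lightly on the shoulder. Raising the grasp about 4 mm after the first tin did not change this.

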